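# Mount a post-cap finial in the sprung socket of a painting stand

### The job

Lift the square finial with the pointed onion top out of the drying rack and slide its steel rod down into the socket of the painting stand, over the side spring plunger, until the plunger snaps into the rod's groove and the collar sits fully home, flush on the socket. Feel your way and push gently, as with a light hand, never ramming or wedging the rod; leave the other finials and the things on the bench where they are, and let go of the finial.

Things in the scene. Friction and masses are not known exactly. Their poses are not given: they have to be found in the camera images.
- finial: the finial to mount: dark wood on a steel rod, the only one with a square block. Origin on its axis at the underside of its collar, the face that seats; z up. Above: steel collar 32 mm in diameter (0 to 6 mm), square block 40 x 40 mm, sides along its x and y (6 to 46 mm), onion top 32 mm in diameter with its point at 67 mm. Below: rod 20 mm in diameter, 55 mm long. 0.15 to 0.3 kg
- grip_block (a point): a good point to grip the finial: inside the square block, on the axis, 28 mm above the collar's underside and 18 mm below the block's top
- rod_foot (a point): centre of the rod's lower end, 55 mm below the collar's underside. The lowest 3 mm of the rod taper to 17 mm in diameter, flat at the end. A ring groove 17 mm in diameter lies 20 to 26 mm below the collar's underside; its sloping flanks reach full diameter at 17 and 30 mm
- rack: wooden drying rack fixed to the bench: block 64 x 270 mm, 62 mm high, long side along its y, with three upright through holes 24 mm in diameter at y = -90, 0 and 90 mm. Three finials stand in them upright, collars resting on the rack's top, in any order, turned a little. Origin at the centre of its underside
- stand: painting stand fixed to the bench: dark steel base plate 110 x 110 x 12 mm; on it, clamped on a cross slide at some setting, an aluminium socket block 48 x 48 mm, its top 72 mm above the bench, with an upright bore 22 mm in diameter, 60 mm deep, chamfered 1 mm at the mouth. A spring plunger sits on the block's -y side. Origin at the centre of the base plate's underside
- stand_centre (a point): point over the base plate's centre, at the height of the socket's top face (72 mm above the bench); z up. The bore's upright axis lies up to 6 mm from it along each of the stand's x and y, differently each time (the clamped cross slide): find the bore by feel or sight. The finial's origin is at this height when it is fully home
- plunger (a joint): outward travel of the spring plunger, m; 0 = free. Its 18 mm ball nose enters the bore at its -y wall, 25 mm below the mouth, stands 4.5 mm into it when free, and presses the rod towards +y with 7 N plus 0.7 N per mm. About 0.002 while the full rod passes, 0.0007 once in the groove; passing takes 2 to 8 N down
- rack_top (a point): centre of the rack's top face, 62 mm above the bench
- ball_finial: another finial in the rack, round block 40 mm in diameter with a ball on top, 62 mm above its collar's underside; same rod; stays there. Origin as for the finial
- flat_finial: another finial in the rack, waisted, round, 44 mm in diameter with a flat top, 50 mm above its collar's underside; same rod; stays there. Origin as for the finial
- jar: small glass jar 54 mm in diameter, 60 mm high, standing beside the painting stand; stays there. Origin at the centre of its underside
- tape: roll of tape lying flat in front of the rack, 90 mm in diameter, 24 mm high; stays there. Origin at the centre of its underside
Things that resemble listed ones, but are neither listed nor needed, are in the scene too. Leave any orange look-alike of the stand alone.

How it is judged (in metres and radians):
On the way, in this order (a step that is already met when the one before it is completed fails the run):
1. the finial is lifted clear of the rack (z of rod_foot in the frame of rack_top above 0.005 m), for 0.1 s.
2. the rod is in the socket and rides on the plunger (z of rod_foot in the frame of stand_centre below -0.028 m and horizontal distance between finial and stand_centre below 0.015 m and value of joint plunger above 0.0014 m), for 0.05 s.
At the end, for the whole second after the job is handed in: The finial stands released and at rest in the stand's socket, its axis within 12 mm of the stand's centre and 3.4 degrees of upright, its collar within 2 mm of the socket's top face, the plunger snapped into the groove (travel 0.1 to 1.4 mm) (z of finial in the frame of stand_centre below 0.002 m and horizontal distance between finial and stand_centre below 0.012 m and angle between finial's own z axis and vertical below 0.06 rad and value of joint plunger between 0.0001 and 0.0014 m and linear speed of finial below 0.01 m/s); the robot touches nothing.
It fails at once if the finial presses on the stand with more than 40 N (contact force between finial and stand above 40 N).
It fails at once if the robot presses on the stand with more than 5 N (contact force between any of the fingers, the arm and stand above 5 N).
It fails at once if another finial, the jar or the tape is moved more than 20 mm (distance of any of ball_finial, flat_finial, jar, tape from where it was at the start of the episode above 0.02 m).
It also fails if it takes over 72 s, if anything falls off the work surface, if the arm or the gripper's body presses on something with over 40 N, if the wrist force passes 120 N, or if a joint passes its speed limit or range.

### The arm

A 7-joint arm with a two-finger parallel gripper is mounted at the origin on the work surface. World frame = base frame: x ahead of the robot, y to its left, z up, the work surface at z = 0. Lengths are in m, angles in degrees, forces in N, time in s.
With the tool pointing down it reaches from about 0.425 to 0.875 m from the base axis. Payload 4.7 kg.
Tool frame: the origin (TCP) lies at the very end of the fingers, on their centre line; the grasp point (between the pads) lies 19 mm behind it; z points along the fingers, y is the direction in which the jaws open and shut (so a half turn about z gives the same grasp; the last joint's range is limited). The gripper opens to 87 mm and grips with 3 to 60 N. Pads are 19 mm wide; open, the fingers measure 117 mm over their backs; the gripper's body (75 mm by 190 mm) begins 51 mm behind the grasp point.
Start: joints at [-64.739, 18.392, -4.016, 83.108, 1.295, 78.541, -3.26], TCP at [0.269, 0.592, 0.223] pointing down, gripper open.
Joint ranges: [-163.93, 163.93], [-17.29, 119.83], [-79.2, 71.16], [3.27, 140.29], [-89.18, 269.18], [5.43, 117.66], [-154.24, 154.24]. Speed limits (degrees/s): [147.25, 147.25, 180, 180, 180, 180, 180].

### API

Orientations are given as [roll, pitch, yaw] about the fixed x, y, z axes, in that order (R = Rz(yaw) Ry(pitch) Rx(roll)).
In Python, from cell import monitor, read_camera, camera_info, env, look_for gives the robot as it stands.
- The arm moves only by the tool servo_tool, never from a script. Its argument "commands" is one flat list of numbers, 6 for each row, row after row: the shift along the tool's x, y, z in mm, then the turn, a rotation vector about the tool's x, y, z in degrees. A call has 1 to 10 rows; each row shifts and turns the commanded pose from where the row before left it, along the tool's axes as they then stand; what a row does not reach is not made up. A row lasts 1/10 s, in which the tool goes at most 50 mm and 8.59 degrees, less where a joint would pass 70% of its speed; a pose out of reach is approached as far as the arm can. A call is refused whole if a number of a shift passes 50 or a number of a turn 8.59, either way. A call with a gripper value outside its range is refused whole. "jaw" is the finger opening in mm, from 0 to 87, set as the call begins (left out, the last holds). The fingers move at their own pace and stop on an object; "newtons" is the grip in N (left out, the last holds). Time passes only in rows, so rows that do not move let the fingers close. It gives the time, the measured TCP pose, the force and the opening at its end, in the units of the state.
- monitor.get_obs(): the state, without advancing time (a new reading comes with each control period).
- read_camera(name): name is "scene" or "top" or "wrist"; returns (picture, depth): 400x640x3 uint8, red, green, blue; 400x640 float32, m along the optical axis (not along the pixel's ray), 0 where there is no reading.
- camera_info(name): a dict with "camera_matrix" (3x3 intrinsics, pixels), "R" (3x3) and "t" (3): a world point X has camera coordinates R X + t; the wrist camera has in their place "T_tool_cam" (4x4, takes a point from camera to tool coordinates, whose origin is the TCP and whose axes are the flange's). Camera axes: x right, y down, z forward; pixel columns grow to the right and rows downward; lengths in m; the calibration is good to about 2 mm. A picture is of the moment at which its call begins: read the wrist's pose just before it. camera_info takes no time and is no camera call.
- env.sign_off(): hands the job in, once; it reports no verdict.
Trained networks look in the newest picture that a camera, given by its name, has taken for a name from the list of things; names that differ only in an ending like _2 or _b are one class to them, and where a whole thing is asked for, a point or a joint stands for the part that bears it (a point fixed in the world has none). Each returns a list of dicts, best first, with "conf" (0 to 1); they miss things now and then, are a little off and sometimes report something else, mostly with a low value. They report only what shows in the picture. A call takes as long as a camera call. They do not tell look-alikes from the thing itself.
- look_for(camera, label): "box" ([left, top, width, height] in pixels, round what is visible of it).
The state is a dict: "time_s": time; "qpos": joint angles; "joint_velocities": joint speeds; "effort": joint torques, N m; "tool_pos": TCP position; "tool_rot": TCP orientation; "force": force on the tool from outside, world axes, zero at the start; "wrist_torque": the same for the moment, N m; "grip_width": finger opening in m.
Only numpy, scipy, OpenCV 4.12 (cv2) and the standard library are available. Lean on these libraries where they do the work, as an engineer would, in place of code of your own. Each camera call takes 0.05 s, during which the arm holds its last target.

## Working session

There is one attempt and no reset: what is moved stays moved. The work goes in short steps, Python scripts to look and compute and a tool call to move; the robot and the scene stay as the last step left them, time stands still between calls to the robot, and variables do not carry over. Pictures are saved under pics/ and viewed, and the job is handed in when it is done.

Besides the shell and the picture viewer there is one more tool, called as name(argument=value, ...) on one line, values as JSON. servo_tool: Moves the arm, as the interface text tells. Its arguments: {"type":"object","properties":{"commands":{"type":"array","items":{"type":"number"}},"jaw":{"type":"number"},"newtons":{"type":"number"}},"required":["commands"]}

```bash
mkdir -p pics; ls; cat > h.py <<'E'
import numpy as np, cv2
from scipy.spatial.transform import Rotation as Ro
from cell import monitor, read_camera, camera_info, env, look_for
def save(n,im): cv2.imwrite(f'pics/{n}.png',im[:,:,::-1])
def T_tool():
    o=monitor.get_obs(); T=np.eye(4); T[:3,:3]=Ro.from_euler('xyz',o['tool_rot'],degrees=True).as_matrix(); T[:3,3]=o['tool_pos']; return T
def cam(name,T=None):
    c=camera_info(name); K=np.array(c['camera_matrix'])
    if 'T_tool_cam' in c: W=T@np.array(c['T_tool_cam'])
    else:
        W=np.eye(4); R=np.array(c['R']); W[:3,:3]=R.T; W[:3,3]=-R.T@np.array(c['t'])
    return K,W
def cloud(name,depth,T=None):
    K,W=cam(name,T); v,u=np.mgrid[:depth.shape[0],:depth.shape[1]]
    P=np.stack([(u-K[0,2])/K[0,0]*depth,(v-K[1,2])/K[1,1]*depth,depth],-1)
    P=P@W[:3,:3].T+W[:3,3]; P[depth<=0]=np.nan; return P
def proj(name,X,T=None):
    K,W=cam(name,T); c=(np.atleast_2d(X)-W[:3,3])@W[:3,:3]; p=c@K.T; return p[:,:2]/p[:,2:]
E
python3 - <<'E'
from h import *
o=monitor.get_obs(); print(o)
for n in('scene','top','wrist'):
    T=T_tool(); im,d=read_camera(n); save(n+'0',im); np.savez(n+'0.npz',im=im,d=d,T=T)
    for l in('finial','ball_finial','flat_finial','stand','rack','jar','tape','plunger'):
        r=look_for(n,l); P=cloud(n,d,T)
        print(n,l,[(x['conf'],[int(b) for b in x['box']],P[int(x['box'][1]+x['box'][3]/2),int(x['box'][0]+x['box'][2]/2)].round(3).tolist()) for x in r[:3]])
print(monitor.get_obs()['time_s'])
E
```

```text
pics
{'time_s': 0.0, 'qpos': array([-64.73752955,  18.43816491,  -4.01485882,  83.17373818,
         1.29430867,  78.54030992,  -3.25953953]), 'joint_velocities': array([ 0.12305962,  0.04671206,  0.06062704,  0.02704028, -0.02930878,
        0.04494755,  0.06369057]), 'effort': array([-7.61686283e-05, -4.91273367e+01, -4.03603585e-01, -3.12541544e+01,
       -6.36838214e-02,  4.33897250e-02,  1.77861148e-04]), 'tool_pos': array([0.26890653, 0.59117298, 0.22148175]), 'tool_rot': array([-1.79892986e+02,  5.22357054e-03,  1.55546942e+02]), 'force': array([-0.66435637, -0.07427457, -0.14252578]), 'wrist_torque': array([-0.05373159,  0.00774572,  0.0527204 ]), 'grip_width': 0.08698566956153347}
scene finial [(0.64, [361, 227, 22, 25], [0.53, 0.182, 0.107])]
scene ball_finial [(0.78, [336, 202, 23, 18], [0.523, 0.091, 0.104])]
scene flat_finial [(0.64, [381, 253, 26, 33], [0.545, 0.265, 0.112])]
scene stand [(0.97, [292, 106, 33, 41], [0.39, -0.261, 0.04]), (0.67, [237, 137, 43, 48], [0.587, -0.216, 0.05]), (0.66, [331, 148, 51, 48], [0.402, -0.027, 0.053])]
scene rack [(0.71, [327, 206, 
[... 477 characters left out ...]
8, 0.076]), (0.77, [401, 170, 68, 50], [0.565, -0.219, 0.071]), (0.67, [331, 252, 60, 58], [0.38, -0.054, 0.05])]
top rack [(0.92, [199, 196, 122, 47], [0.511, 0.161, 0.117]), (0.45, [291, 212, 18, 18], [0.505, 0.077, 0.121]), (0.31, [247, 207, 24, 23], [0.513, 0.162, 0.12])]
top jar [(0.94, [446, 138, 30, 26], [0.666, -0.288, 0.059])]
top tape [(0.8, [234, 239, 39, 39], [0.433, 0.195, -0.002]), (0.73, [292, 215, 19, 17], [0.503, 0.075, 0.121])]
top plunger [(0.67, [465, 282, 28, 23], [0.348, -0.307, 0.054]), (0.55, [462, 198, 8, 8], [0.548, -0.294, 0.052])]
wrist finial []
wrist ball_finial []
wrist flat_finial []
wrist stand []
wrist rack []
wrist jar []
wrist tape []
wrist plunger []
1.35
```

```bash
python3 - <<'E'
import cv2
a=cv2.imread('pics/scene0.png')[90:320,190:450]; cv2.imwrite('pics/s0c.png',cv2.resize(a,None,fx=2.6,fy=2.6,interpolation=3))
a=cv2.imread('pics/top0.png')[130:330,180:510]; cv2.imwrite('pics/t0c.png',cv2.resize(a,None,fx=2.4,fy=2.4,interpolation=3))
E
```

```text
(no output)
```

View pics/s0c.png

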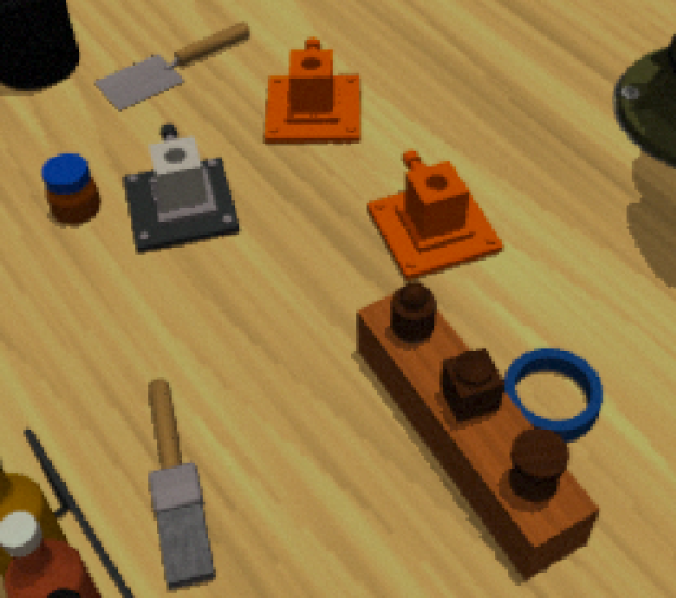

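View pics/t0c.png

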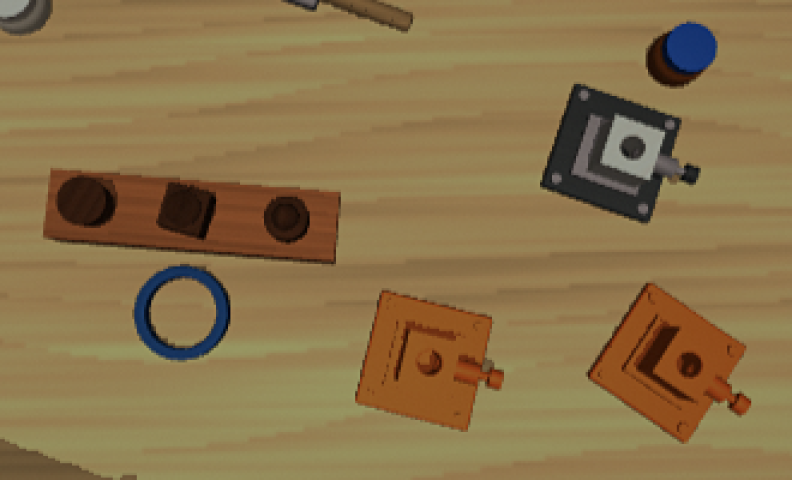

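The real stand is the grey one at about (0.565, -0.22). The square finial is in the middle of the rack, at about (0.517, 0.165). Next I'll measure both more finely.

```bash
cat >> h.py <<'E'
def goto(p,yaw,rows):
    """print total tool-frame shift with current attitude, and turn needed"""
    T=T_tool(); R=T[:3,:3]; d=R.T@(np.array(p)-T[:3,3])*1000
    Rg=Ro.from_euler('xyz',[180,0,yaw],degrees=True).as_matrix()
    rv=Ro.from_matrix(R.T@Rg).as_rotvec(degrees=True)
    print('shift',d.round(1),'/row',(d/rows).round(1),'turn',rv.round(2),'/row',(rv/rows).round(2))
E
python3 - <<'E'
from h import *
print(np.array(camera_info('wrist')['T_tool_cam']).round(3), camera_info('wrist')['camera_matrix'])
z=np.load('top0.npz'); im,d=z['im'],z['d']; P=cloud('top',d)
def tops(lo,hi,x,y,tag):
    m=(P[...,2]>lo)&(P[...,2]<hi)&(P[...,0]>x[0])&(P[...,0]<x[1])&(P[...,1]>y[0])&(P[...,1]<y[1])
    q=P[m]; r=cv2.minAreaRect((q[:,:2]*1000).astype(np.float32)); print(tag,len(q),r,np.median(q,0).round(4))
tops(.098,.14,(.47,.57),(.12,.21),'finial')
tops(.055,.068,(.45,.6),(.0,.35),'rack')
tops(.062,.08,(.5,.65),(-.3,-.15),'socket')
tops(.006,.018,(.48,.66),(-.3,-.14),'base')
K,W=cam('top'); print(W[:3,3])
goto([.51,.17,.28],90,10)
E
```

```text
[[ 0.    -0.965 -0.262  0.071]
 [ 1.    -0.     0.001  0.   ]
 [-0.001 -0.262  0.965 -0.163]
 [ 0.     0.     0.     1.   ]] [[315.9606349    0.         317.1920658 ]
 [  0.         315.9606349  196.57162717]
 [  0.           0.           1.        ]]
finial 366 ((519.1500244140625, 170.45701599121094), (40.11345672607422, 40.143951416015625), 73.35095977783203) [0.5171 0.1683 0.1102]
rack 2401 ((519.3124389648438, 170.81533813476562), (270.21759033203125, 64.41488647460938), 84.26689910888672) [0.5143 0.1513 0.0617]
socket 443 ((603.7999267578125, -248.88670349121094), (48.604949951171875, 116.64833068847656), 68.49557495117188) [ 0.5727 -0.2362  0.0713]
base 1300 ((595.2337646484375, -240.23300170898438), (110.17787170410156, 146.2018585205078), 69.14289855957031) [ 0.5801 -0.2212  0.0114]
[0.41797444 0.02914395 0.99686423]
shift [-393.9 -284.2  -57.4] /row [-39.4 -28.4  -5.7] turn [ 1.000e-02 -0.000e+00  6.555e+01] /row [ 0.   -0.    6.56]
```

```bash
python3 - <<'E'
from h import *
goto([.519,.1705,.24],73.35,10)
E
```

```text
shift [-401.8 -280.   -17.4] /row [-40.2 -28.   -1.7] turn [ 1.00e-02 -0.00e+00  8.22e+01] /row [ 0.   -0.    8.22]
```

servo_tool(commands=[-40.2,-28,-1.7,0,0,0,-40.2,-28,-1.7,0,0,0,-40.2,-28,-1.7,0,0,0,-40.2,-28,-1.7,0,0,0,-40.2,-28,-1.7,0,0,0,-40.2,-28,-1.7,0,0,0,-40.2,-28,-1.7,0,0,0,-40.2,-28,-1.7,0,0,0,-40.2,-28,-1.7,0,0,0,-40.2,-28,-1.7,0,0,0])

```text
time_s: 2.35
tool_pos: [0.5199, 0.1687, 0.2401]
tool_rot: [179.9, 0.0, 155.6]
force: [1.0, 0.8, -0.3]
grip_width: 0.0869
```

servo_tool(commands=[0,0,0,0,0,8.22,0,0,0,0,0,8.22,0,0,0,0,0,8.22,0,0,0,0,0,8.22,0,0,0,0,0,8.22,0,0,0,0,0,8.22,0,0,0,0,0,8.22,0,0,0,0,0,8.22,0,0,0,0,0,8.22,0,0,0,0,0,8.22])

```text
time_s: 3.35
tool_pos: [0.5191, 0.1705, 0.2397]
tool_rot: [180.0, -0.0, 73.0]
force: [-0.3, 0.4, 0.4]
grip_width: 0.0871
```

servo_tool(commands=[0,0,0,0,0,0,0,0,0,0,0,0])

```text
time_s: 3.55
tool_pos: [0.5191, 0.1704, 0.2397]
tool_rot: [180.0, -0.0, 73.5]
force: [-0.1, -0.6, -1.0]
grip_width: 0.0869
```

```bash
python3 - <<'E'
from h import *
T=T_tool(); im,d=read_camera('wrist'); save('w1',im); P=cloud('wrist',d,T); np.savez('w1.npz',im=im,d=d,T=T)
print(T.round(4))
def tops(lo,hi,x,y,tag):
    m=(P[...,2]>lo)&(P[...,2]<hi)&(P[...,0]>x[0])&(P[...,0]<x[1])&(P[...,1]>y[0])&(P[...,1]<y[1])
    q=P[m]; r=cv2.minAreaRect((q[:,:2]*1000).astype(np.float32)); print(tag,len(q),r,np.median(q,0).round(4))
tops(.102,.14,(.47,.57),(.12,.21),'finial')
tops(.055,.068,(.45,.6),(.0,.35),'rack')
goto([.519,.1705,.071],73.35,10)
E
```

```text
[[ 2.832e-01  9.590e-01  2.000e-04  5.191e-01]
 [ 9.590e-01 -2.832e-01  2.000e-04  1.704e-01]
 [ 2.000e-04  2.000e-04 -1.000e+00  2.397e-01]
 [ 0.000e+00  0.000e+00  0.000e+00  1.000e+00]]
finial 1700 ((520.8931274414062, 168.71473693847656), (40.242862701416016, 40.006614685058594), 73.48049926757812) [0.5219 0.1724 0.1163]
rack 8283 ((520.8129272460938, 168.69717407226562), (270.25738525390625, 64.18852233886719), 84.32012939453125) [0.5259 0.2057 0.0628]
shift [ -0.   -0.2 168.7] /row [-0.  -0.  16.9] turn [ 0.01 -0.01  0.17] /row [ 0.   -0.    0.02]
```

View pics/w1.png

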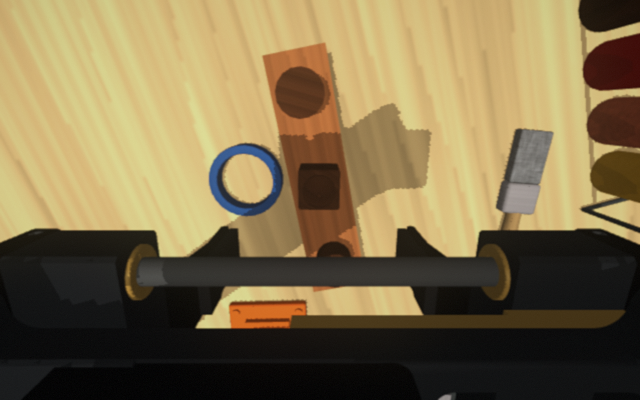

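servo_tool(commands=[-0.5,1.1,40,0,0,0,0,0,40,0,0,0,0,0,40,0,0,0,0,0,30,0,0,0,0,0,14,0,0,0,0,0,4.7,0,0,0,0,0,0,0,0,0])

```text
time_s: 4.3
tool_pos: [0.5206, 0.1698, 0.0714]
tool_rot: [180.0, -0.0, 73.4]
force: [0.1, 0.2, -0.4]
grip_width: 0.0872
```

servo_tool(commands=[0,0,0,0,0,0,0,0,0,0,0,0,0,0,0,0,0,0,0,0,0,0,0,0,0,0,0,0,0,0,0,0,0,0,0,0,0,0,0,0,0,0,0,0,0,0,0,0], jaw=30, newtons=25)

```text
time_s: 5.1
tool_pos: [0.5201, 0.1696, 0.0709]
tool_rot: [180.0, -0.0, 73.3]
force: [0.2, 1.1, 0.4]
grip_width: 0.0398
```

servo_tool(commands=[0,0,-5,0,0,0,0,0,-15,0,0,0,0,0,-25,0,0,0,0,0,-30,0,0,0,0,0,-30,0,0,0,0,0,-25,0,0,0,0,0,-10,0,0,0,0,0,0,0,0,0,0,0,0,0,0,0])

```text
time_s: 6.0
tool_pos: [0.5194, 0.1694, 0.21]
tool_rot: [-179.9, 0.0, 73.4]
force: [-0.1, 1.0, -2.0]
grip_width: 0.0396
```

```bash
python3 - <<'E'
from h import *
o=monitor.get_obs(); print(o['force'],o['wrist_torque'],o['grip_width'])
for n in('wrist','top','scene'):
    T=T_tool(); im,d=read_camera(n); save('b_'+n,im); np.savez('b_'+n+'.npz',im=im,d=d,T=T)
im=cv2.imread('pics/b_wrist.png')
# grasp pt
print(proj('wrist',T[:3,3]-T[:3,2]*0.019,T))
s=cv2.imread('pics/b_scene.png')[130:330,290:450]
t=cv2.imread('pics/b_top.png')[150:280,180:340]
a=cv2.resize(s,(480,600),interpolation=3);cv2.imwrite('pics/b_sc.png',a);cv2.imwrite('pics/b_tc.png',cv2.resize(t,None,fx=4,fy=4,interpolation=3))
# stand from top depth
z=np.load('top0.npz'); P=cloud('top',z['d']); im0=z['im']
def rect(m,tag):
    n,l,st,c=cv2.connectedComponentsWithStats(m.astype(np.uint8)); i=1+st[1:,4].argmax(); q=P[l==i]
    print(tag,len(q),cv2.minAreaRect((q[:,:2]*1000).astype(np.float32)),q.mean(0).round(4))
box=(P[...,0]>.49)&(P[...,0]<.65)&(P[...,1]>-.31)&(P[...,1]<-.13)
rect(box&(P[...,2]>.066)&(P[...,2]<.078),'socket')
rect(box&(P[...,2]>.007)&(P[...,2]<.0165),'base')
E
```

```text
[-0.14035682  0.96882328 -2.04784235] [-0.10682342  0.11279721 -0.02056031] 0.039626434853209734
[[316.19839968 259.71497835]]
socket 422 ((572.8652954101562, -236.6787567138672), (48.46128463745117, 50.13612747192383), 68.71434020996094) [ 0.5722 -0.236   0.0713]
base 1189 ((578.5035400390625, -233.85870361328125), (110.17787170410156, 110.38026428222656), 69.14289855957031) [ 0.5782 -0.2269  0.0114]
```

View pics/b_wrist.png

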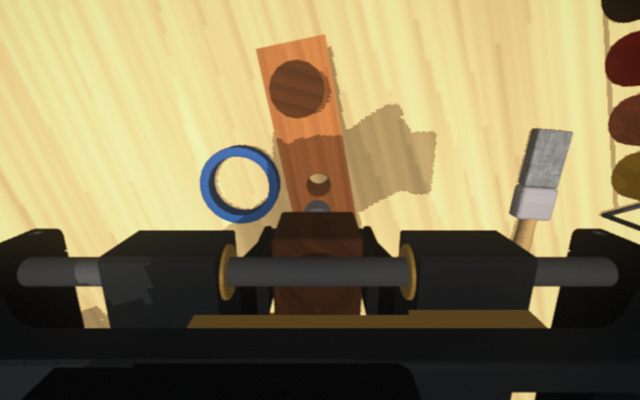

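View pics/b_sc.png

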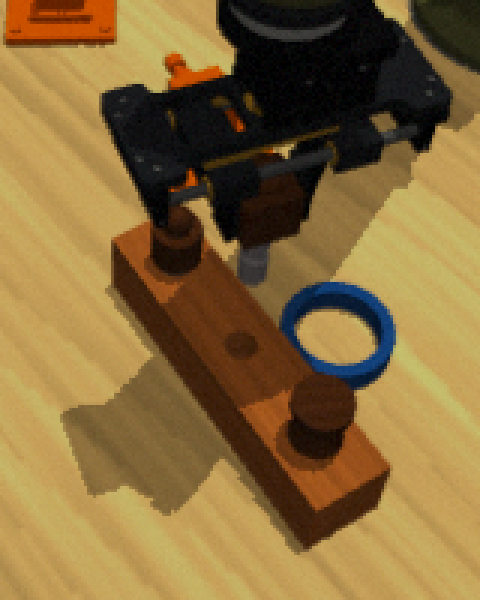

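The wrist view shows the finial held, with its block at px (315,260) and the rod in front of the jaws, and the rack hole is empty. The scene view shows the rod clear of the rack. I'll measure the in-hand offset from the block's front face.

```bash
python3 - <<'E'
from h import *
z=np.load('b_wrist.npz'); d=z['d']; T=np.eye(4)
P=cloud('wrist',d,T)*1000
q=P[200:312,270:365].reshape(-1,3)
sel=(abs(q[:,0])<40)&(q[:,2]>-45)&(q[:,2]<70)
q=q[sel]
for lo in range(-45,70,5):
    s=q[(q[:,2]>=lo)&(q[:,2]<lo+5)]
    if len(s): print(lo,len(s),np.percentile(s[:,0],[5,50,95]).round(1),np.percentile(s[:,1],[2,50,98]).round(1))
# top camera: hole row? where is stand
E
```

```text
-45 159 [-8.3 13.5 14.9] [-19.4   0.4  20.6]
-40 2189 [-14.3  14.8  19.1] [-19.    0.4  20. ]
-35 393 [18.5 19.2 19.5] [-19.1   0.8  20.7]
-30 350 [18.5 19.1 19.5] [-21.   -0.1  19.8]
-25 313 [18.6 19.1 19.5] [-21.7   0.9  19.5]
-20 286 [11.9 19.1 19.5] [-22.3  -0.1  21.1]
-15 272 [ 9.9 19.1 19.5] [-23.    0.9  23.7]
-10 265 [ 9.9 19.1 19.5] [-24.1  -0.6  24.9]
-5 237 [10.  19.1 19.4] [-24.    0.9  24.8]
0 6 [ 9.6 18.8 18.8] [-23.7 -12.9  18.2]
30 2 [8.2 8.3 8.3] [-0.9 -0.3  0.3]
35 56 [7.1 8.2 9.1] [-4.9  1.   6.4]
40 51 [5.9 8.5 9.3] [-6.5  0.4  7.9]
45 46 [5.1 8.2 9.3] [-7.5  0.7  8.9]
50 46 [4.  8.2 9.2] [-8.2  1.1  9. ]
55 46 [3.6 8.5 9.2] [-7.8  0.3  9.8]
60 4 [6.2 7.1 7.9] [-6.2  0.7  7.6]
```

```bash
python3 - <<'E'
from h import *
goto([.553,-.304,.215],73.35,10)
E
```

```text
shift [-443.8  168.1   -5.2] /row [-44.4  16.8  -0.5] turn [-0.12  0.11 -0.  ] /row [-0.01  0.01 -0.  ]
```

servo_tool(commands=[-20,7.5,-5.2,0,0,0,-45,17,0,0,0,0,-45,17,0,0,0,0,-45,17,0,0,0,0,-45,17,0,0,0,0,-45,17,0,0,0,0,-45,17,0,0,0,0,-45,17,0,0,0,0,-45,17,0,0,0,0,-45,17,0,0,0,0])

```text
time_s: 7.15
tool_pos: [0.5516, -0.285, 0.215]
tool_rot: [-179.9, -0.0, 73.4]
force: [0.2, -0.2, -0.7]
grip_width: 0.0395
```

servo_tool(commands=[-18.8,7.6,0,0,0,0,0,0,0,0,0,0,0,0,0,0,0,0,0,0,0,0,0,0])

```text
time_s: 7.55
tool_pos: [0.5543, -0.3018, 0.2152]
tool_rot: [-179.9, -0.1, 73.5]
force: [-0.6, 0.8, -1.1]
grip_width: 0.0394
```

```bash
python3 - <<'E'
from h import *
o=monitor.get_obs(); print(o['qpos'].round(1),o['force'],o['grip_width'])
T=T_tool(); im,d=read_camera('wrist'); save('c',im); np.savez('c.npz',im=im,d=d,T=T); print(T.round(4))
P=cloud('wrist',d,np.eye(4))*1000
Pw=cloud('wrist',d,T)
h,w=d.shape
rows=np.arange(h)[:,None]+0*np.arange(w)
def rect(m,tag):
    n,l,st,c=cv2.connectedComponentsWithStats(m.astype(np.uint8)); i=1+st[1:,4].argmax(); q=P[l==i]
    print(tag,len(q),st[i],cv2.minAreaRect(q[:,:2].astype(np.float32)),q.mean(0).round(2))
ok=(rows<205)&(Pw[...,1]>-.31)
rect(ok&(Pw[...,2]>.067)&(Pw[...,2]<.078),'socket')
rect(ok&(Pw[...,2]>.007)&(Pw[...,2]<.0165),'base')
u,v=proj('wrist',[.573,-.237,.072],T)[0].astype(int); print(u,v)
v0,u0=max(v-60,0),max(u-80,0)
cv2.imwrite('pics/cc.png',cv2.resize(im[v0:v0+120,u0:u0+160,::-1],None,fx=5,fy=5,interpolation=3)); print(u0,v0)
E
```

```text
[ -4.9  18.9  39.3  87.8 -12.2  77.7  19. ] [-0.60281962  0.82292255 -1.08727284] 0.039424214884420196
[[ 2.845e-01  9.587e-01 -9.000e-04  5.543e-01]
 [ 9.587e-01 -2.845e-01  1.600e-03 -3.018e-01]
 [ 1.300e-03 -1.400e-03 -1.000e+00  2.152e-01]
 [ 0.000e+00  0.000e+00  0.000e+00  1.000e+00]]
socket 2266 [ 292   89   55   57 2266] ((65.79248046875, 1.5081710815429688), (48.0020637512207, 47.983646392822266), 4.306090354919434) [ 66.35   1.52 142.54]
base 5898 [ 273   57  104  108 5898] ((70.11953735351562, 6.540828704833984), (110.31817626953125, 110.22528839111328), 4.175102710723877) [ 75.63   9.59 202.51]
316 115
236 55
```

View pics/cc.png

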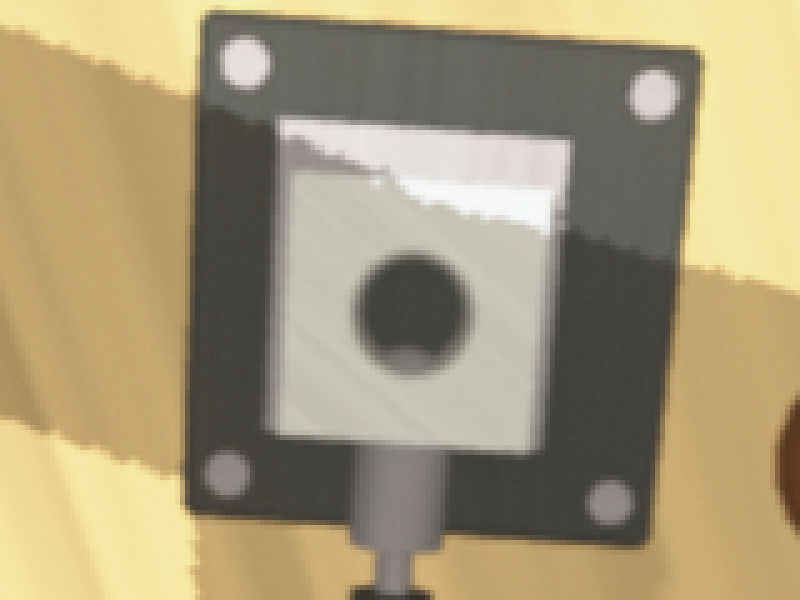

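```bash
python3 - <<'E'
from h import *
from scipy.optimize import least_squares
for f in('b_wrist.npz','c.npz'):
    z=np.load(f); P=cloud('wrist',z['d'],np.eye(4))*1000
    q=P.reshape(-1,3); q=q[(abs(q[:,1])<11)&(q[:,0]>2)&(q[:,0]<12)&(q[:,2]>36)&(q[:,2]<59)]
    r=least_squares(lambda p:np.hypot(q[:,0]-p[0],q[:,1]-p[1])-10,[0,0],loss='soft_l1',f_scale=.3); print(f,len(q),r.x.round(2))
# bore centre by dark pixels
z=np.load('c.npz'); im=z['im']; g=cv2.cvtColor(im,cv2.COLOR_RGB2GRAY)
roi=g[100:136,300:338]; m=(roi<110).astype(np.uint8)
n,l,st,c=cv2.connectedComponentsWithStats(m); i=1+st[1:,4].argmax(); print(st[i],c[i])
cs,_=cv2.findContours((l==i).astype(np.uint8),0,1); (cx,cy),r=cv2.minEnclosingCircle(cs[0]); u,v=cx+300,cy+100; print(u,v,r)
T=z['T']; K,W=cam('wrist',T); 
for uu,vv in((u,v),(318.4,117.6)):
    ray=W[:3,:3]@np.linalg.inv(K)@[uu,vv,1]; s=(.072-W[2,3])/ray[2]; X=W[:3,3]+s*ray
    print(X.round(4),((X-T[:3,3])@T[:3,:3]*1000).round(2))
E
```

```text
b_wrist.npz 238 [-0.87  0.7 ]
c.npz 236 [-0.81  0.64]
[  8   6  21  21 354] [17.95480226 16.44632768]
317.83201599121094 116.81620597839355 10.879185676574707
[ 0.574  -0.2382  0.072 ] [ 66.37   1.08 143.32]
[ 0.5743 -0.2391  0.072 ] [ 65.66   1.61 143.32]
```

```bash
python3 - <<'E'
from h import *
T=T_tool(); T0=np.load('c.npz')['T']; print(T.round(4), ((T[:3,3]-T0[:3,3])@T0[:3,:3]*1000).round(2))
# target TCP xy
B=T0[:3,3]+T0[:3,:3]@np.array([65.8+.84+.4,1.4-.65,0])/1000; print(B)
goto([B[0],B[1],.20],73.35,3)
E
```

```text
[[ 2.840e-01  9.588e-01 -4.000e-04  5.545e-01]
 [ 9.588e-01 -2.840e-01  1.400e-03 -3.016e-01]
 [ 1.300e-03 -8.000e-04 -1.000e+00  2.156e-01]
 [ 0.000e+00  0.000e+00  0.000e+00  1.000e+00]] [ 0.19  0.15 -0.31]
[ 0.57404496 -0.23772681  0.21532352]
shift [66.8  0.6 15.6] /row [22.3  0.2  5.2] turn [-0.04 -0.07  0.15] /row [-0.01 -0.02  0.05]
```

servo_tool(commands=[25,0.6,0,0,0,0,25,0,10,0,0,0,12,0,20,0,0,0,4.8,0,20,0,0,0,0,0,10,0,0,0,0,0,0,0,0,0,0,0,0,0,0,0])

```text
time_s: 8.3
tool_pos: [0.5738, -0.2404, 0.1568]
tool_rot: [179.9, 0.0, 73.3]
force: [0.3, -0.9, -1.1]
grip_width: 0.0397
```

```bash
python3 - <<'E'
from h import *
o=monitor.get_obs(); print(o['force'],o['tool_pos'])
goto([.57404,-.23773,.145],73.35,1)
for n in('wrist','scene'):
  T=T_tool(); im,d=read_camera(n); save('d_'+n,im)
  if n=='wrist': cv2.imwrite('pics/dw.png',cv2.resize(im[120:300,230:400,::-1],None,fx=4,fy=3.3,interpolation=3))
  else: cv2.imwrite('pics/ds.png',cv2.resize(im[90:220,190:330,::-1],None,fx=4.5,fy=4.5,interpolation=3))
E
```

```text
[ 0.26783426 -0.93808375 -1.12990603] [ 0.57376767 -0.24037873  0.15682572]
shift [ 2.6 -0.5 11.8] /row [ 2.6 -0.5 11.8] turn [ 0.05  0.01 -0.02] /row [ 0.05  0.01 -0.02]
```

View pics/dw.png

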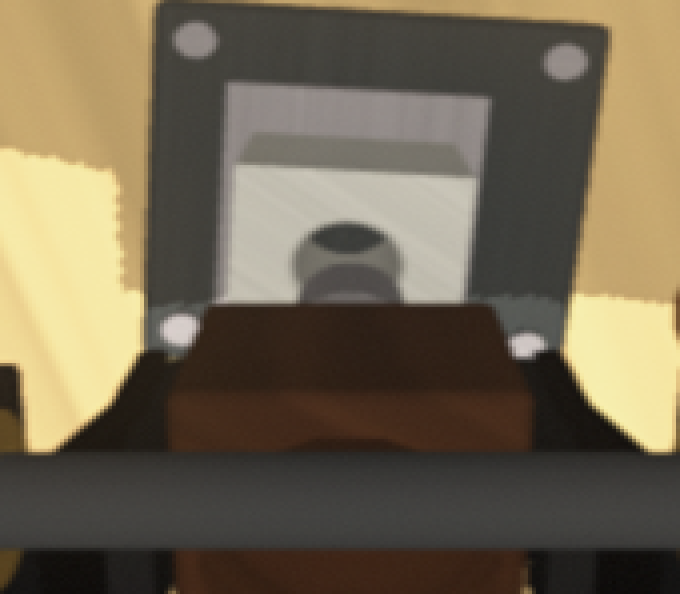

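View pics/ds.png

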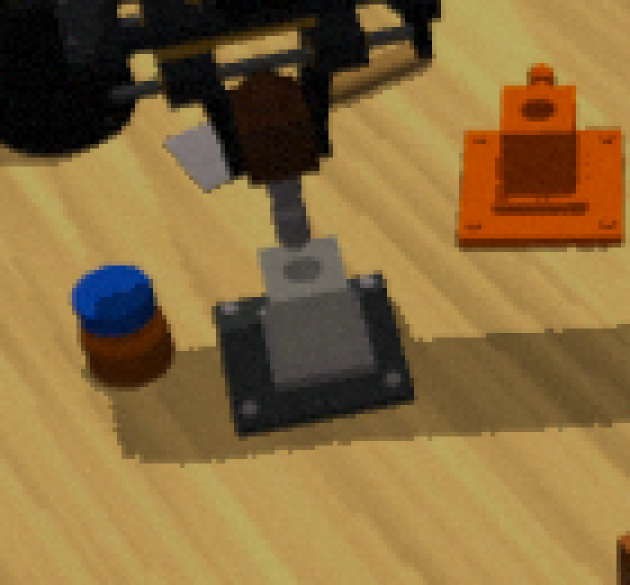

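servo_tool(commands=[2.6,-0.5,5,0,0,0,0,0,3,0,0,0,0,0,0,0,0,0,0,0,0,0,0,0])

```text
time_s: 8.8
tool_pos: [0.5738, -0.2373, 0.148]
tool_rot: [-180.0, -0.0, 73.3]
force: [-0.1, -0.4, -1.3]
grip_width: 0.0398
```

```bash
python3 - <<'E'
from h import *
o=monitor.get_obs(); print(o['force'],o['tool_pos'])
goto([.57404,-.23773,.140],73.35,1)
T=T_tool(); im,d=read_camera('wrist'); save('e_w',im)
cv2.imwrite('pics/ew.png',cv2.resize(im[120:300,230:400,::-1],None,fx=4,fy=3.3,interpolation=3))
goto([.57404,-.23773,.140],73.35,1)
E
```

```text
[-0.13835212 -0.38755381 -1.27781887] [ 0.57381676 -0.23733868  0.14795921]
shift [-0.3  0.3  8. ] /row [-0.3  0.3  8. ] turn [-0.01 -0.   -0.01] /row [-0.01 -0.   -0.01]
shift [-0.3  0.2  8.1] /row [-0.3  0.2  8.1] turn [ 0.    0.   -0.01] /row [ 0.    0.   -0.01]
```

View pics/ew.png

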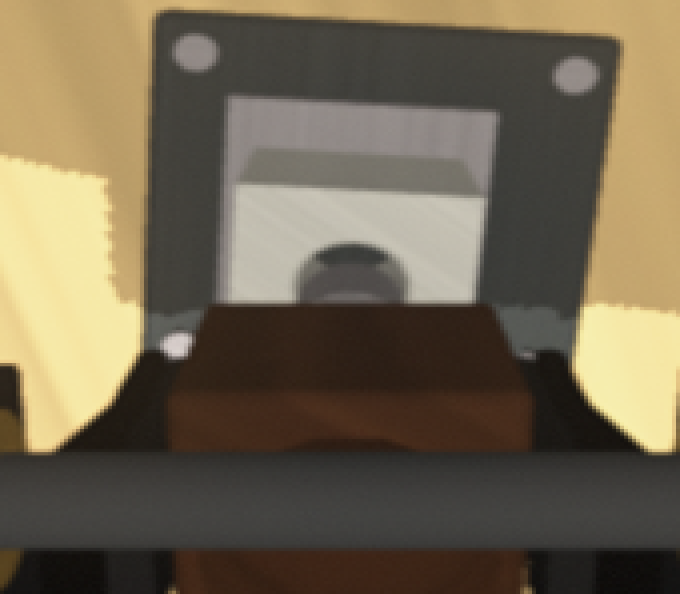

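servo_tool(commands=[0,0,4,0,0,0,0,0,4,0,0,0,0,0,3,0,0,0,0,0,1,0,0,0,0,0,1,0,0,0,0,0,1,0,0,0,0,0,0,0,0,0])

```text
time_s: 9.55
tool_pos: [0.5739, -0.2373, 0.134]
tool_rot: [-180.0, -0.0, 73.3]
force: [0.3, -0.3, -0.8]
grip_width: 0.0396
```

servo_tool(commands=[0,0,1,0,0,0,0,0,1,0,0,0,0,0,1,0,0,0,0,0,1,0,0,0,0,0,0,0,0,0])

```text
time_s: 10.05
tool_pos: [0.5738, -0.2373, 0.1299]
tool_rot: [-180.0, -0.0, 73.3]
force: [-0.1, 0.6, -1.2]
grip_width: 0.04
```

servo_tool(commands=[0,0,2,0,0,0,0,0,2,0,0,0,0,0,2,0,0,0,0,0,2,0,0,0,0,0,1,0,0,0,0,0,0,0,0,0])

```text
time_s: 10.65
tool_pos: [0.5738, -0.2372, 0.1208]
tool_rot: [-180.0, -0.0, 73.3]
force: [-0.6, 0.6, -2.4]
grip_width: 0.0397
```

servo_tool(commands=[0,0,1,0,0,0,0,0,1,0,0,0,0,0,1,0,0,0,0,0,1,0,0,0,0,0,0,0,0,0])

```text
time_s: 11.15
tool_pos: [0.5738, -0.2372, 0.1169]
tool_rot: [-180.0, -0.0, 73.3]
force: [-0.3, -0.2, -1.3]
grip_width: 0.0402
```

servo_tool(commands=[0,0,1,0,0,0,0,0,1,0,0,0,0,0,1,0,0,0,0,0,1,0,0,0,0,0,0,0,0,0])

```text
time_s: 11.65
tool_pos: [0.5743, -0.2372, 0.1135]
tool_rot: [180.0, -0.0, 73.4]
force: [-0.3, 0.5, 1.7]
grip_width: 0.0401
```

servo_tool(commands=[0,0,1,0,0,0,0,0,1,0,0,0,0,0,1,0,0,0,0,0,0,0,0,0])

```text
time_s: 12.05
tool_pos: [0.5744, -0.2373, 0.111]
tool_rot: [179.9, -0.0, 73.3]
force: [-0.3, 0.8, 4.2]
grip_width: 0.0397
```

servo_tool(commands=[0,0,1,0,0,0,0,0,1,0,0,0,0,0,1,0,0,0,0,0,0,0,0,0])

```text
time_s: 12.45
tool_pos: [0.5743, -0.2372, 0.1073]
tool_rot: [179.9, -0.0, 73.4]
force: [-0.7, 0.5, 2.2]
grip_width: 0.0396
```

servo_tool(commands=[0,0,1,0,0,0,0,0,1,0,0,0,0,0,1,0,0,0,0,0,1,0,0,0,0,0,1,0,0,0,0,0,0,0,0,0])

```text
time_s: 13.05
tool_pos: [0.5741, -0.2372, 0.1017]
tool_rot: [180.0, -0.0, 73.4]
force: [1.8, 0.3, 0.5]
grip_width: 0.0399
```

servo_tool(commands=[0,0,1,0,0,0,0,0,1,0,0,0,0,0,1,0,0,0,0,0,1,0,0,0,0,0,1,0,0,0,0,0,0,0,0,0])

```text
time_s: 13.65
tool_pos: [0.574, -0.2372, 0.0967]
tool_rot: [180.0, -0.0, 73.4]
force: [1.6, 1.0, 0.8]
grip_width: 0.0399
```

servo_tool(commands=[0,0,1,0,0,0,0,0,1,0,0,0,0,0,1,0,0,0,0,0,1,0,0,0,0,0,1,0,0,0,0,0,0,0,0,0])

```text
time_s: 14.25
tool_pos: [0.5739, -0.2372, 0.0917]
tool_rot: [180.0, -0.0, 73.4]
force: [1.8, 2.3, 0.3]
grip_width: 0.04
```

servo_tool(commands=[0,0,1,0,0,0,0,0,1,0,0,0,0,0,1,0,0,0,0,0,1,0,0,0,0,0,0,0,0,0])

```text
time_s: 14.75
tool_pos: [0.5739, -0.2372, 0.0877]
tool_rot: [180.0, -0.0, 73.4]
force: [1.7, 1.6, 0.9]
grip_width: 0.0394
```

servo_tool(commands=[0,0,1,0,0,0,0,0,1,0,0,0,0,0,1,0,0,0,0,0,0,0,0,0])

```text
time_s: 15.15
tool_pos: [0.5739, -0.2371, 0.0845]
tool_rot: [-180.0, -0.0, 73.4]
force: [3.8, 1.7, -0.5]
grip_width: 0.0397
```

servo_tool(commands=[0,0,1,0,0,0,0,0,0,0,0,0])

```text
time_s: 15.35
tool_pos: [0.5738, -0.2372, 0.0835]
tool_rot: [-180.0, 0.0, 73.3]
force: [2.5, 2.5, -2.1]
grip_width: 0.04
```

servo_tool(commands=[0,0,1,0,0,0,0,0,0,0,0,0])

```text
time_s: 15.55
tool_pos: [0.5738, -0.2371, 0.0826]
tool_rot: [-180.0, -0.0, 73.4]
force: [1.8, 1.6, -1.9]
grip_width: 0.0401
```

servo_tool(commands=[0,0,0.7,0,0,0,0,0,0,0,0,0])

```text
time_s: 15.75
tool_pos: [0.5738, -0.2372, 0.0822]
tool_rot: [-180.0, -0.0, 73.3]
force: [3.0, 2.6, -1.3]
grip_width: 0.0402
```

servo_tool(commands=[0,0,0.7,0,0,0,0,0,0,0,0,0])

```text
time_s: 15.95
tool_pos: [0.5739, -0.2372, 0.0815]
tool_rot: [-180.0, -0.0, 73.3]
force: [2.7, 1.2, -2.0]
grip_width: 0.0398
```

servo_tool(commands=[0,0,0.7,0,0,0,0,0,0,0,0,0])

```text
time_s: 16.15
tool_pos: [0.5739, -0.2372, 0.0809]
tool_rot: [-180.0, -0.0, 73.3]
force: [1.7, 2.0, -0.6]
grip_width: 0.04
```

servo_tool(commands=[0,0,0.5,0,0,0,0,0,0,0,0,0])

```text
time_s: 16.35
tool_pos: [0.5739, -0.2372, 0.0809]
tool_rot: [-180.0, -0.0, 73.4]
force: [0.2, 2.6, 3.3]
grip_width: 0.0399
```

servo_tool(commands=[0,0,0.5,0,0,0,0,0,0,0,0,0])

```text
time_s: 16.55
tool_pos: [0.5739, -0.2373, 0.0808]
tool_rot: [-180.0, -0.0, 73.3]
force: [-0.1, 3.9, 6.6]
grip_width: 0.04
```

servo_tool(commands=[0,0,-0.5,0,0,0,0,0,0,0,0,0,0,0,0,0,0,0,0,0,0,0,0,0,0,0,0,0,0,0,0,0,0,0,0,0,0,0,0,0,0,0], jaw=80)

```text
time_s: 17.25
tool_pos: [0.5739, -0.2373, 0.0804]
tool_rot: [-180.0, 0.0, 73.3]
force: [0.1, 0.1, 0.1]
grip_width: 0.0788
```

servo_tool(commands=[0,0,-10,0,0,0,0,0,-20,0,0,0,0,0,-30,0,0,0,0,0,-40,0,0,0,0,0,-40,0,0,0,-40,0,-10,0,0,0,-40,0,0,0,0,0,-20,0,0,0,0,0,0,0,0,0,0,0,0,0,0,0,0,0])

```text
time_s: 18.25
tool_pos: [0.5453, -0.333, 0.231]
tool_rot: [180.0, -0.0, 73.3]
force: [0.9, -0.5, -0.5]
grip_width: 0.0798
```

```bash
python3 - <<'E'
from h import *
T=T_tool(); im,d=read_camera('wrist'); save('f_w',im); P=cloud('wrist',d,T)
m=(P[...,1]>-.3)&(P[...,1]<-.17)&(P[...,0]>.5)&(P[...,0]<.65)
for lo,hi in((.108,.122),(.122,.16),(.069,.076)):
    q=P[m&(P[...,2]>lo)&(P[...,2]<hi)]; 
    if len(q): print(lo,len(q),cv2.minAreaRect((q[:,:2]*1000).astype(np.float32)),np.percentile(q[:,2],[5,50,95]).round(4),q[:,2].max())
cv2.imwrite('pics/fw.png',im[:,:,::-1])
im,d=read_camera('scene'); cv2.imwrite('pics/fs.png',cv2.resize(im[90:320,190:450,::-1],None,fx=2.6,fy=2.6,interpolation=3))
for l in('jar','tape','ball_finial','flat_finial','finial'):
  r=look_for('scene',l); P=cloud('scene',d); print(l,[(x['conf'],[int(b) for b in x['box']]) for x in r[:2]])
E
```

```text
0.108 1198 ((574.4486694335938, -237.7335662841797), (39.71991729736328, 40.05051040649414), 73.384765625) [0.1172 0.1186 0.1199] 0.1210333317423199
0.122 1313 ((574.6779174804688, -237.98587036132812), (30.688074111938477, 31.04633903503418), 73.17247009277344) [0.1271 0.1315 0.1368] 0.1406741405894018
0.069 367 ((574.2841186523438, -238.88995361328125), (48.00341796875, 48.1191291809082), 69.43871307373047) [0.0716 0.0728 0.074 ] 0.07477980012822627
jar [(0.67, [205, 148, 20, 27]), (0.35, [326, 204, 95, 105])]
tape [(0.9, [384, 225, 39, 34]), (0.69, [326, 205, 93, 106])]
ball_finial [(0.89, [337, 201, 22, 17])]
flat_finial [(0.81, [386, 253, 22, 30])]
finial [(0.54, [248, 131, 15, 23])]
```

View pics/fw.png

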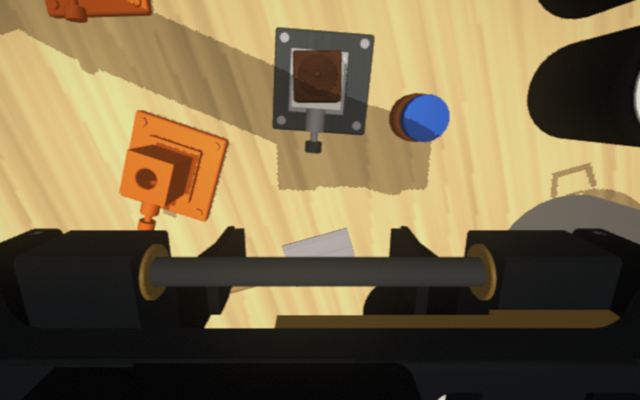

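View pics/fs.png

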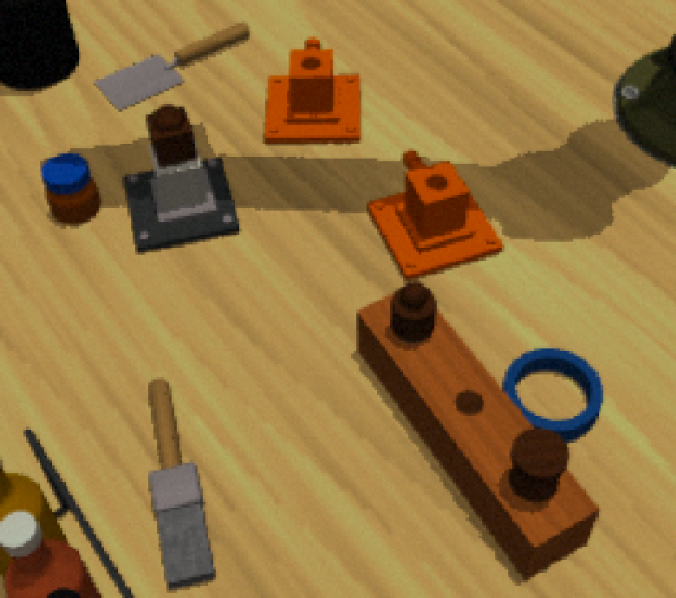

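The wrist view shows the finial upright in the socket at px (318,75), and the gripper is clear. The block top is 45.8 mm above the socket top (46 mm nominal), so the collar is flush. The other things look unmoved in the scene view.

```bash
python3 -c "
from h import *
print(env.sign_off())"
```

```text
the job is handed in; nothing more can be done
None
```

The square finial is in the painting stand's socket with its collar flush, released, and the job is handed in after about 18.4 s of the 72 s allowed. The sign-off gave no verdict.

I gripped it by its block at about 25 N and lifted it straight out of the rack. I lined the rod up with the bore using the wrist camera, then lowered it in steps of 1 to 2 mm.

- **Plunger:** the plunger travel could not be read directly, so the snap is judged by feel. The upward resistance peaked at about 5 N going over the plunger. Over the last 4 mm it turned to a slight downward pull.
- **Seating:** the collar stopped firmly at the expected height, and I pushed with only about 7 to 8 N there.
- **Position:** the block top measures 45.8 mm above the socket top, against 46 mm nominal. The finial looks upright and about 1 mm from the socket's centre.
- **Surroundings:** the other finials, jar and tape look unmoved in the scene image, and the gripper is well clear.
- **Disagreements:** the top and wrist cameras differed by about 2.5 mm on the finial's position, so I aligned with the wrist camera only. The arm also stopped 2.6 mm short on the approach, which I corrected before insertion.

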